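# Clamp the extraction bottle on the shaker

### The job

Get the bottle ready for shaking: with the back of a finger swing the shaker's clamp strap over the bottle until its rubber pad rests on the glass, then push the cam lever down until it is fully home, so that the bottle is held tight, and move clear. Leave the bottle lying in its cradle and do not disturb the flask, the measuring cylinder or the rubber bulb.

Things in the scene. Friction and masses are not known exactly. Their poses are not given: they have to be found in the camera images.
- shaker: Flat laboratory shaker, white housing 260 (x) x 250 (y) x 70 mm high with an aluminium carriage plate 220 x 220 mm on it (top at z = 88), fixed to the bench. Origin: centre of its underside, on the bench; x points from its control panel (two knobs) to its rear, z up. In this frame (mm): the bottle's axis lies along x at y = 0, z = 136; the strap's hinge post stands at y = +60, the cam lever's post and the tongue rest at y = -70; the posts reach up to z = 145.
- strap (a joint): Angle of the clamp strap about its hinge, rad: 0 = swung over and fully down on the rest, 1.57 = standing straight up, up to 2.15 = folded back outward (towards the shaker's +y). A stiff hinge (0.15 N m of friction): the strap stays wherever it is left, and about 2 N at its tongue moves it. Past the upright a fingertip must go along with its arc: a push straight down on the arch sticks. With the lever still up it rests at about 0.03 to 0.05, its sprung pad just on the bottle.
- strap_hinge (a point): Point on the strap's hinge axis (axis along the shaker's x), shaker frame (0, 60, 136) mm. The strap is a steel band 22 mm wide and 3 mm thick: when down it arches over the bottle as a half circle of outer radius 47.5 mm about the bottle's axis, and ends in a straight flat tongue 20 mm wide and 4 mm thick that reaches from 106 to 144 mm from the hinge; its middle plane lies 10 mm below (inside) the hinge axis when the strap is down.
- strap_tip (a point): Middle of the free end of the strap's tongue, in the strap 144 mm out from the hinge axis and 10 mm to the inside of it.
- strap_crown (a point): Top of the strap's arch (outer face): in the strap's plane 60 mm from the hinge and 47.5 mm out; when the strap is down it is right over the bottle's axis, at z = 183.5 mm in the shaker frame.
- pad: Black rubber pressure pad 20 x 26 x 6 mm on a spring under the strap's crown; it presses on the bottle (about 12 N) when clamped. Origin: centre of the face that meets the bottle.
- lever (a joint): Angle of the cam lever, rad: 0 = open, standing up and leaning back 30 degrees towards the panel side (shaker's -x), 0.52 = straight up, 2.094 = fully down, lying level and pointing to the shaker's +x (its stop). It swings over the rear (+x) side; its cam lobe then bears on the strap's tongue. It stays where it is left (0.22 N m of friction); about 3 to 5 N at its grip moves it. Pushed down too early its lobe is in the way of the tongue.
- lever_pivot (a point): Lever's pivot (axis along the shaker's y), shaker frame (-28, -70, 136) mm.
- lever_tip (a point): End of the lever, 90 mm from the pivot on the handle's centre line. The last 48 mm are a black plastic grip 12 mm thick (in the swing direction) and 18 mm wide.
- bottle: Loose amber glass bottle with a dark brown cap, 72 mm in diameter and 174 mm long, lying in the steel cradle along the shaker's x with its cap towards the panel. Origin: lowest line of the bottle (36 mm under its axis), right below the strap; its x is the shaker's x.
- flask: Loose conical flask standing on the bench, 83 mm wide at the foot, 134 mm high. Origin: centre of its underside.
- cylinder: Loose glass measuring cylinder standing on the bench, foot 52 mm square, tube 26 mm in diameter, 180 mm high. Origin: centre of its underside.
- bulb: Loose blue rubber bulb with a thin spout standing on the bench, 56 mm in diameter, 98 mm high. Origin: centre of its underside.
Not all that is in view belongs to the job. Of the things shaped like the bottle, the amber one is meant.

How it is judged:
By the outcome, as a careful person would: the job done as asked, in the order asked, and still so for the second after the job is handed in, with the robot touching nothing.
It also fails if it takes over 54 s, if anything falls off the work surface, if the arm or the gripper's body presses on something with over 40 N, if the wrist force passes 120 N, or if a joint passes its speed limit or range.

### The arm

A 7-joint arm with a two-finger parallel gripper is mounted at the origin on the work surface. World frame = base frame: x ahead of the robot, y to its left, z up, the work surface at z = 0. Lengths are in m, angles in degrees, forces in N, time in s.
With the tool pointing down it reaches from about 0.425 to 0.875 m from the base axis. Payload 4.7 kg.
Tool frame: the origin (TCP) lies on the mounting face of the last link; the fingertips stand 182 mm ahead of it and the grasp point (between the pads) lies 164 mm ahead of it; z points along the fingers, y is the line along which they close (so a half turn about z gives the same grasp; the last joint's range is limited). The gripper opens to 87 mm and grips with 3 to 60 N. Pads are 19 mm wide; open, the fingers measure 117 mm over their backs; the gripper's body (75 mm by 190 mm) begins 51 mm behind the grasp point.
Start: joints at [0.808, 18.392, -4.016, 83.108, 1.295, 78.541, -3.26], TCP at [0.65, -0, 0.405] pointing down, gripper open.
Joint ranges: [-163.93, 163.93], [-17.29, 119.83], [-79.2, 71.16], [3.27, 140.29], [-89.18, 269.18], [5.43, 117.66], [-154.24, 154.24]. Speed limits (degrees/s): [147.25, 147.25, 180, 180, 180, 180, 180].

### API

Orientations are given as [roll, pitch, yaw] about the fixed x, y, z axes, in that order (R = Rz(yaw) Ry(pitch) Rx(roll)).
In Python, from cell import env gives the robot as it stands.
- The arm moves only by the tool servo_tool, never from a script. Its argument "plan" is a list of rows, each an object with "xyz": the shift along the tool's x, y, z in cm, a list of three; "twist": the turn, a rotation vector about the tool's x, y, z in degrees, a list of three; "jaw": the closure, from 0 (fully open) to 1 (shut). In form: [{"xyz": [x, y, z], "twist": [wx, wy, wz], "jaw": jaw}, ...]. A call has 1 to 10 rows; each row is the pose to reach, as a shift and turn from the pose commanded when the call began, along the tool's axes at that moment; what a row does not reach only later rows make up. A row lasts 1/12 s, in which the tool goes at most 41.7 mm and 7.16 degrees, less where a joint would pass 70% of its speed; a pose out of reach is approached as far as the arm can. A call with a gripper value outside its range is refused whole. The fingers move at their own pace and stop on an object; "newtons" is the grip in N (left out, the last holds). Time passes only in rows, so rows that repeat a pose let the fingers close. It gives the time, the measured TCP pose, the force, the opening and the grip force at its end, in the units of the state.
- env.get_obs(): the state, without advancing time (a new reading comes with each control period).
- env.read_camera(name): name is "scene" or "side" or "wrist"; returns a dict with "img" (480x640x3 uint8, red, green, blue), "camera_matrix" (3x3 intrinsics, pixels), "R" (3x3) and "t" (3): a world point X has camera coordinates R X + t. Camera axes: x right, y down, z forward; pixel columns grow to the right and rows downward; lengths in m; the calibration is good to about 2 mm. A picture is of the moment at which its call begins. There is no depth.
- env.sign_off(): hands the job in; it is judged then, once.
The state is a dict: "time_s": time; "qpos": joint angles; "joint_velocities": joint speeds; "effort": joint torques, N m; "tool_pos": TCP position; "tool_rot": TCP orientation; "force": force on the tool from outside, world axes, zero at the start; "wrist_torque": the same for the moment, N m; "grip_width": finger opening in m; "grasp_force": force on a finger pad.
Only numpy, scipy, OpenCV 4.12 (cv2) and the standard library are available. Lean on these libraries where they do the work, as an engineer would, in place of code of your own. Each camera call takes 0.05 s, during which the arm holds its last target. There are 200 camera calls.

## Working session

There is one attempt and no reset: what is moved stays moved. The work goes in short steps, Python scripts to look and compute and a tool call to move; the robot and the scene stay as the last step left them, time stands still between calls to the robot, and variables do not carry over. Pictures are saved under pics/ and viewed, at most 10 in all, crops included, and the job is handed in when it is done.

Besides the shell and the picture viewer there is one more tool, called after ">>>" in YAML: its name, and indented under it one key for each argument. servo_tool: Moves the arm, as the interface text tells. Its arguments: {"type":"object","properties":{"plan":{"type":"array","items":{"type":"object","properties":{"xyz":{"type":"array","items":{"type":"number"}},"twist":{"type":"array","items":{"type":"number"}},"jaw":{"type":"number"}}}},"newtons":{"type":"number"}},"required":["plan"]}

```bash
mkdir -p pics; ls; python3 - <<'E'
from cell import env
import cv2,numpy as np
for n in ("scene","side"):
    c=env.read_camera(n); cv2.imwrite(f"pics/{n}0.png",c["img"][:,:,::-1])
    print(n,np.round(c["camera_matrix"],1).tolist(),np.round(c["R"],4).tolist(),np.round(c["t"],4).tolist())
print(env.get_obs())
E
```

```text
pics
scene [[614.0, 0.0, 332.6], [0.0, 614.0, 231.6], [0.0, 0.0, 1.0]] [[0.812, 0.5835, 0.0134], [0.4278, -0.5794, -0.6937], [-0.3971, 0.569, -0.7201]] [-0.4457, -0.1232, 1.7097]
side [[463.8, 0.0, 319.9], [0.0, 463.8, 227.7], [0.0, 0.0, 1.0]] [[0.9951, -0.0985, 0.0009], [-0.0702, -0.716, -0.6946], [0.069, 0.6912, -0.7194]] [-0.5168, 0.1453, 1.074]
{'time_s': 0.1, 'qpos': array([ 0.80773184, 18.43334334, -4.01842434, 83.16549138,  1.29622113,
       78.54157156, -3.25908309]), 'joint_velocities': array([ 0.2090202 , -0.1288019 , -0.02879832, -0.09862103, -0.03873901,
       -0.04207726,  0.03366101]), 'effort': array([ 1.37795760e-04, -4.92569017e+01, -4.06077392e-01, -3.13399816e+01,
       -6.42974046e-02,  3.95253638e-02,  6.49213871e-05]), 'tool_pos': array([ 6.49822672e-01, -5.72625418e-06,  4.03808902e-01]), 'tool_rot': array([-1.79904904e+02,  5.67450598e-03,  9.00057194e+01]), 'force': array([0.14899809, 0.16965276, 0.18659579]), 'wrist_torque': array([ 0.01946869, -0.02405813,  0.03249026]), 'grasp_force': 0.0, 'grip_width': 0.08713943038782045}
```

View pics/scene0.png

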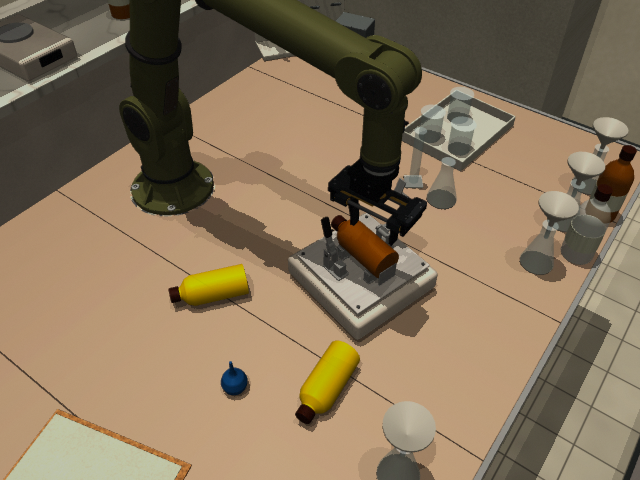

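View pics/side0.png

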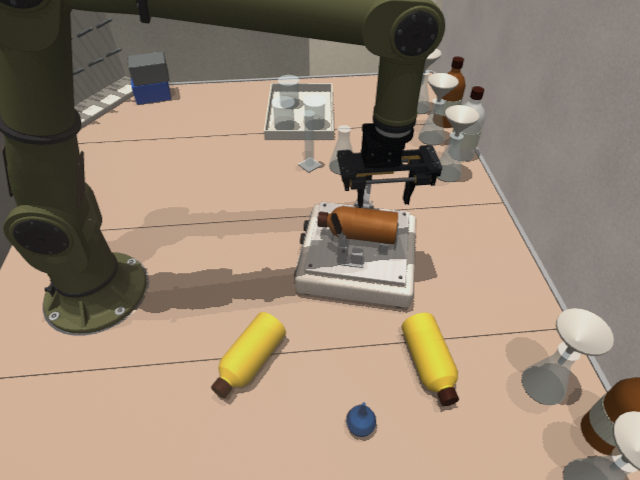

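The shaker (scene ~365,270; side ~358,250) faces the robot with its panel, the strap hidden behind the gripper at its +y side. Flask (side 343,150) and cylinder (311,150) stand on its left, the bulb (362,418) on its right. I enlarge both.

```bash
python3 - <<'E'
import cv2,numpy as np
a=cv2.imread("pics/scene0.png")[190:340,280:445]; b=cv2.imread("pics/side0.png")[180:310,290:425]
cv2.imwrite("pics/z1.png",cv2.resize(a,None,fx=4,fy=4,interpolation=cv2.INTER_CUBIC)[:600,:800])
cv2.imwrite("pics/z2.png",cv2.resize(b,None,fx=4.5,fy=4.5,interpolation=cv2.INTER_CUBIC)[:600,:800])
E
```

```text
(no output)
```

View pics/z1.png

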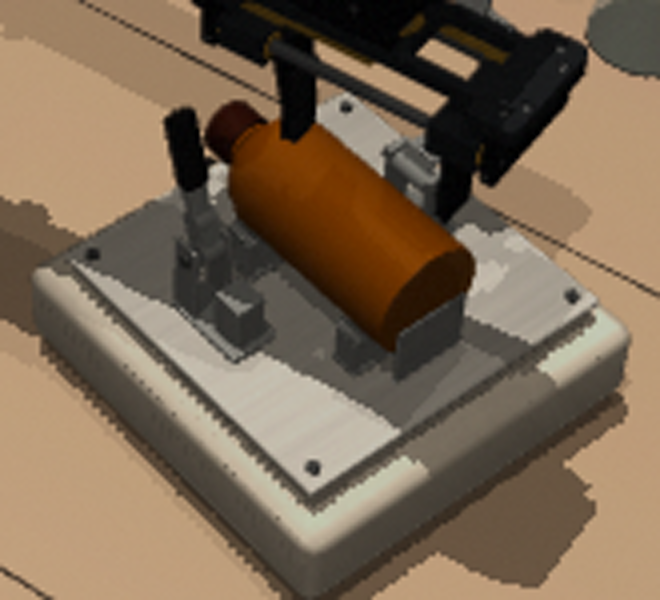

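View pics/z2.png

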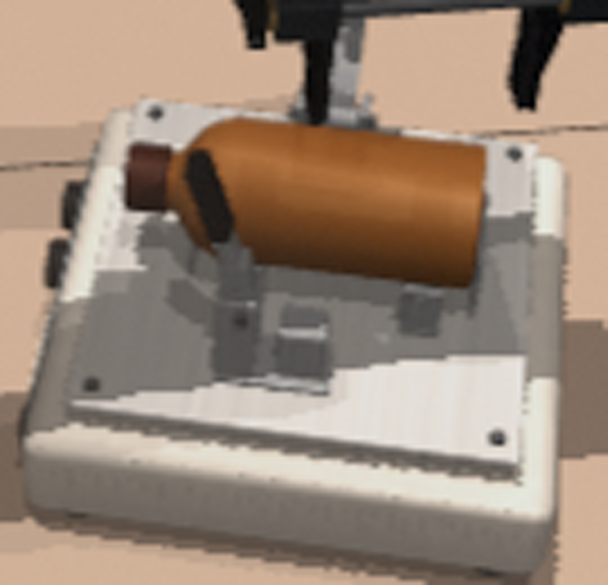

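Plate corners read: scene crop (312,495),(597,305),(72,262),(348,93); side crop (518,465),(533,145),(68,403),(140,100); lever is up (open), strap band seen behind the bottle at side crop (348,60), folded back.

```bash
cat > h.py <<'E'
import cv2,numpy as np
from scipy.optimize import least_squares
from cell import env
def S2W(p,pose):  # shaker mm -> world m
    x,y,a=pose; c,s=np.cos(a),np.sin(a); p=np.atleast_2d(p)/1000
    return np.c_[x+c*p[:,0]-s*p[:,1], y+s*p[:,0]+c*p[:,1], p[:,2]]
def proj(c,X):
    P=(c["R"]@X.T).T+c["t"]; q=(c["camera_matrix"]@P.T).T; return q[:,:2]/q[:,2:]
E
python3 - <<'E'
from h import *
sc,si=env.read_camera("scene"),env.read_camera("side")
L=np.array([[110,-110,88],[110,110,88],[-110,-110,88],[-110,110,88],[-73,-70,214]])
a=np.array([[312,495],[597,305],[72,262],[348,93],[183,108]])/4+[280,190]
b=np.array([[518,465],[533,145],[68,403],[140,100],[197,153]])/4.5+[290,180]
f=lambda p:np.r_[proj(sc,S2W(L,p))-a,proj(si,S2W(L,p))-b].ravel()
r=least_squares(f,[.65,-.1,0],loss='soft_l1'); print(r.x,np.degrees(r.x[2]));print(np.round(f(r.x).reshape(-1,2),1).tolist())
w=env.read_camera("wrist"); cv2.imwrite("pics/w0.png",w["img"][:,:,::-1])
def strap(t,u,v): return [0,60-u*np.cos(t)-v*np.sin(t),136+u*np.sin(t)-v*np.cos(t)] # v inside(+down)
for t in (1.57,1.8,2.0,2.15):
  P=S2W([strap(t,144,10),strap(t,60,-47.5)],r.x); print(t,np.round(P,3).tolist(),[np.round(proj(c,P)).tolist() for c in(sc,si,w)])
for k,(n,uv,z) in {"flask":("f",(343,168),0),"cyl":("c",(311,166),0),"bulb":("b",(362,430),0)}.items():
  d=si["R"].T@np.linalg.inv(si["camera_matrix"])@[*uv,1]; o=-si["R"].T@si["t"]; print(k,np.round(o-d*o[2]/d[2],3))
E
```

```text
[ 0.61630261  0.02317193 -0.26306025] -15.072242240507151
[[-0.2, 1.1], [1.2, -0.3], [-2.2, -1.0], [-0.1, 0.0], [-6.7, 0.2], [2.2, -1.1], [2.0, -1.2], [-0.0, -0.7], [0.3, -1.3], [-8.4, 2.7]]
1.57 [[0.629, 0.071, 0.28], [0.644, 0.127, 0.196]] [[[385.0, 189.0], [401.0, 206.0]], [[369.0, 158.0], [369.0, 172.0]], [[250.0, 145.0], [308.0, 29.0]]]
1.8 [[0.638, 0.103, 0.279], [0.647, 0.139, 0.184]] [[[396.0, 183.0], [404.0, 208.0]], [[371.0, 149.0], [369.0, 173.0]], [[277.0, 24.0], [315.0, 11.0]]]
2.0 [[0.645, 0.13, 0.271], [0.65, 0.147, 0.171]] [[[405.0, 181.0], [406.0, 210.0]], [[371.0, 145.0], [369.0, 175.0]], [[303.0, -77.0], [319.0, 3.0]]]
2.15 [[0.65, 0.149, 0.262], [0.651, 0.151, 0.16]] [[[411.0, 180.0], [407.0, 213.0]], [[372.0, 143.0], [369.0, 177.0]], [[322.0, -136.0], [321.0, 2.0]]]
flask [0.627 0.391 0.   ]
cyl [ 0.533  0.41  -0.   ]
bulb [ 0.56  -0.373  0.   ]
```

View pics/w0.png

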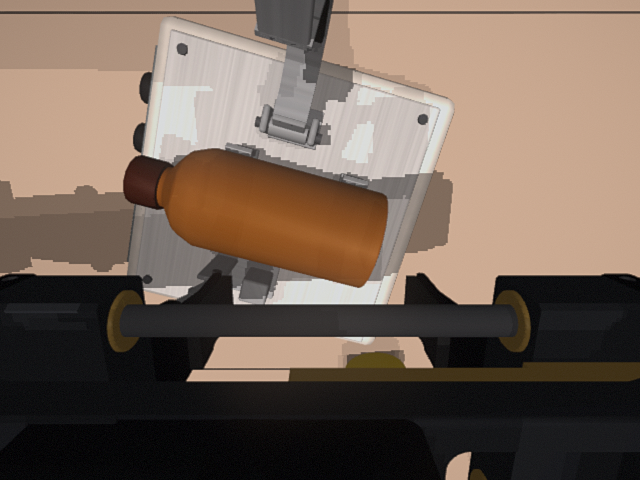

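The wrist view shows hinge at (290,125), strap folded outward with its black pad at (290,20), past the frame's top. The pose fit is consistent to ~1–2 px (lever apparently not quite at 0). Shaker frame: yaw −15°. I raise and turn the tool so tool x = shaker x, tool y = shaker −y.

>>> servo_tool:
  plan:
    - {"xyz": [0,0,-4],"twist": [0,0,7],"jaw": 1}
    - {"xyz": [0,0,-8],"twist": [0,0,14],"jaw": 1}
    - {"xyz": [0,0,-8],"twist": [0,0,21],"jaw": 1}
    - {"xyz": [0,0,-8],"twist": [0,0,28],"jaw": 1}
    - {"xyz": [0,0,-8],"twist": [0,0,35],"jaw": 1}
    - {"xyz": [0,0,-8],"twist": [0,0,42],"jaw": 1}
    - {"xyz": [0,0,-8],"twist": [0,0,49],"jaw": 1}
    - {"xyz": [0,0,-8],"twist": [0,0,56],"jaw": 1}
    - {"xyz": [0,0,-8],"twist": [0,0,63],"jaw": 1}
    - {"xyz": [0,0,-8],"twist": [0,0,70],"jaw": 1}
  newtons: 20

```text
time_s: 1.08
tool_pos: [0.65, -0.0, 0.4846]
tool_rot: [-180.0, 0.0, 19.7]
force: [-0.7, 0.3, -0.1]
grip_width: 0.0283
grasp_force: 0.0
```

>>> servo_tool:
  plan:
    - {"xyz": [0,0,0],"twist": [0,0,7],"jaw": 1}
    - {"xyz": [0,0,0],"twist": [0,0,14],"jaw": 1}
    - {"xyz": [0,0,0],"twist": [0,0,21],"jaw": 1}
    - {"xyz": [0,0,0],"twist": [0,0,28],"jaw": 1}
    - {"xyz": [0,0,0],"twist": [0,0,35],"jaw": 1}
    - {"xyz": [0,0,0],"twist": [0,0,35],"jaw": 1}

```text
time_s: 1.58
tool_pos: [0.65, 0.0, 0.4846]
tool_rot: [180.0, 0.0, -15.2]
force: [0.3, 0.5, 0.5]
grip_width: 0.0006
grasp_force: 0.0
```

>>> servo_tool:
  plan:
    - {"xyz": [-0.5,-3,0],"twist": [0,0,0],"jaw": 1}
    - {"xyz": [-1,-6,0],"twist": [0,0,0],"jaw": 1}
    - {"xyz": [-1.5,-9,0],"twist": [0,0,0],"jaw": 1}
    - {"xyz": [-2,-12,0],"twist": [0,0,0],"jaw": 1}
    - {"xyz": [-2.5,-15,0],"twist": [0,0,0],"jaw": 1}
    - {"xyz": [-3.2,-18,0],"twist": [0,0,0],"jaw": 1}
    - {"xyz": [-3.2,-19,0],"twist": [0,0,0],"jaw": 1}
    - {"xyz": [-3.2,-19,0],"twist": [0,0,0],"jaw": 1}

```text
time_s: 2.25
tool_pos: [0.6677, 0.1963, 0.4838]
tool_rot: [-179.9, 0.1, -14.5]
force: [-0.4, 0.3, 0.3]
grip_width: 0.0004
grasp_force: 0.0
```

```bash
cat >> h.py <<'E'
def strap(t,u,v): return [0,60-u*np.cos(t)-v*np.sin(t),136+u*np.sin(t)-v*np.cos(t)]
def lever(q,r,n=0): a=q-np.pi/6; return [-28+r*np.sin(a)-n*np.cos(a),-70,136+r*np.cos(a)+n*np.sin(a)]
POSE=[.6163,.0232,-.26306]
def tip():  # fingertip centre in shaker frame, mm
    o=env.get_obs(); d=o["tool_pos"]-[*POSE[:2],.182]; c,s=np.cos(POSE[2]),np.sin(POSE[2])
    return o["time_s"],np.round([1e3*(c*d[0]+s*d[1]),1e3*(-s*d[0]+c*d[1]),1e3*d[2]],1),np.round(o["tool_rot"],1),np.round(o["force"],1),o["grip_width"]
E
python3 - <<'E'
from h import *
print(tip())
sc,si=env.read_camera("scene"),env.read_camera("side")
for c,n,x,y in((sc,"sc",320,150),(si,"si",300,120)):
    cr=c["img"][y:y+150,x-10:x+125,::-1]; globals()[n]=c
    globals()["p"+n]=cv2.resize(cr,(400*135//135,444),interpolation=cv2.INTER_CUBIC)
cv2.imwrite("pics/z3.png",np.hstack([psc,psi]))
def cp(c,P,x,y): q=proj(c,S2W(P,POSE)); return np.round((q-[x-10,y])*2.96).astype(int).tolist()
for t in(1.6,1.8,2.,2.15):
    P=[strap(t,144,10),strap(t,106,10),strap(t,60,-47.5)]; print(t,cp(sc,P,320,150),cp(si,P,300,120))
for q in (0,.15,.3): print(q,cp(sc,[lever(q,90)],320,150),cp(si,[lever(q,90)],300,120))
print(cp(sc,[[0,60,136],[-28,-70,136]],320,150),cp(si,[[0,60,136],[-28,-70,136]],300,120))
E
```

```text
(2.25, array([  4.6, 180.5, 301.8]), array([-1.799e+02,  1.000e-01, -1.450e+01]), array([-0.4,  0.3,  0.3]), 0.0003858043853441082)
1.6 [[226, 113], [221, 153], [271, 167]] [[235, 109], [231, 152], [233, 155]]
1.8 [[255, 99], [242, 141], [279, 171]] [[239, 87], [234, 135], [233, 157]]
2.0 [[282, 90], [262, 134], [285, 179]] [[241, 73], [236, 123], [233, 163]]
2.15 [[300, 89], [275, 132], [288, 186]] [[242, 68], [237, 118], [232, 170]]
0 [[27, 199]] [[105, 286]]
0.15 [[37, 202]] [[122, 282]]
0.3 [[48, 208]] [[141, 280]]
[[217, 249], [64, 306]] [[222, 253], [165, 370]]
```

View pics/z3.png

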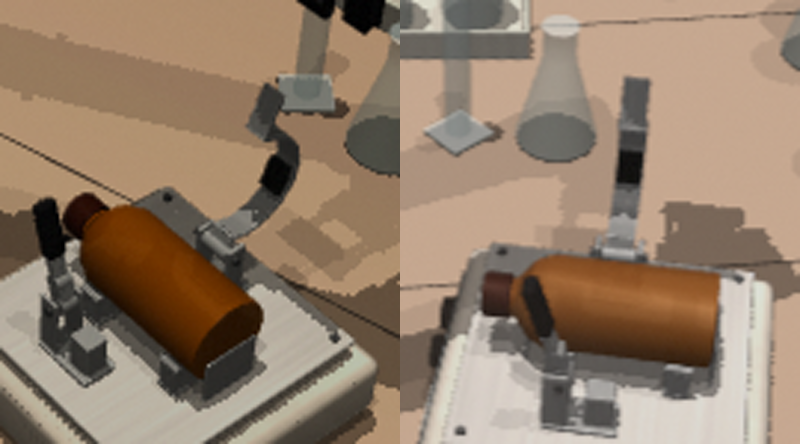

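The strap stands at about 1.9 rad (tongue end at scene-crop (272,88), side-crop (635,80)); lever at about 0.2 rad (tip at (45,203)/(532,280)). Now down beside the tongue and push it to the upright.

>>> servo_tool:
  plan:
    - {"xyz": [0.3,0,2.6],"twist": [0,0,0],"jaw": 1}
    - {"xyz": [0.3,0.5,5.2],"twist": [0,0,0],"jaw": 1}
    - {"xyz": [0.3,2.5,5.2],"twist": [0,0,0],"jaw": 1}
    - {"xyz": [0.3,4.5,5.2],"twist": [0,0,0],"jaw": 1}
    - {"xyz": [0.3,6,5.2],"twist": [0,0,0],"jaw": 1}
    - {"xyz": [0.3,7,5.2],"twist": [0,0,0],"jaw": 1}
    - {"xyz": [0.3,8,5.2],"twist": [0,0,0],"jaw": 1}
    - {"xyz": [0.3,9,5.2],"twist": [0,0,0],"jaw": 1}
    - {"xyz": [0.3,10,5.2],"twist": [0,0,0],"jaw": 1}
    - {"xyz": [0.3,11,5.2],"twist": [0,0,0],"jaw": 1}

```text
time_s: 3.18
tool_pos: [0.6425, 0.0843, 0.4331]
tool_rot: [-180.0, -0.0, -14.9]
force: [0.7, 1.6, 1.7]
grip_width: 0.0003
grasp_force: 0.8
```

```bash
python3 - <<'E'
from h import *
print(tip())
for t in np.arange(1.5,-.01,-.1):
    u=min(114+(1.57-t)*30,142); y,z=strap(t,u,8)[1:]; print(round(t,1),round(u),"centre y,z",round(y+15),round(z), "tongue end",np.round(strap(t,144,8)[1:]))
E
```

```text
(3.1833, array([  9.4,  65.8, 251.1]), array([-180. ,   -0. ,  -14.9]), array([0.7, 1.6, 1.7]), 0.00033003426739203597)
1.5 116 centre y,z 59 251 tongue end [ 42. 279.]
1.4 119 centre y,z 47 252 tongue end [ 28. 277.]
1.3 122 centre y,z 35 252 tongue end [ 14. 273.]
1.2 125 centre y,z 22 250 tongue end [  0. 267.]
1.1 128 centre y,z 10 247 tongue end [-12. 261.]
1.0 131 centre y,z -3 242 tongue end [-25. 253.]
0.9 134 centre y,z -15 236 tongue end [-36. 244.]
0.8 137 centre y,z -26 229 tongue end [-46. 234.]
0.7 140 centre y,z -37 220 tongue end [-55. 223.]
0.6 142 centre y,z -47 210 tongue end [-63. 211.]
0.5 142 centre y,z -53 197 tongue end [-70. 198.]
0.4 142 centre y,z -59 184 tongue end [-76. 185.]
0.3 142 centre y,z -63 170 tongue end [-80. 171.]
0.2 142 centre y,z -66 156 tongue end [-83. 157.]
0.1 142 centre y,z -67 142 tongue end [-84. 142.]
-0.0 142 centre y,z -67 128 tongue end [-84. 128.]
```

>>> servo_tool:
  plan:
    - {"xyz": [-0.2,0.7,0],"twist": [0,0,0],"jaw": 1}
    - {"xyz": [-0.2,1.9,0],"twist": [0,0,0],"jaw": 1}
    - {"xyz": [-0.2,3.1,0],"twist": [0,0,0],"jaw": 1}
    - {"xyz": [-0.2,4.4,0.1],"twist": [0,0,0],"jaw": 1}
    - {"xyz": [-0.2,5.6,0.4],"twist": [0,0,0],"jaw": 1}
    - {"xyz": [-0.2,6.9,0.9],"twist": [0,0,0],"jaw": 1}
    - {"xyz": [-0.2,8.1,1.5],"twist": [0,0,0],"jaw": 1}
    - {"xyz": [-0.2,9.2,2.2],"twist": [0,0,0],"jaw": 1}
    - {"xyz": [-0.2,10.3,3.1],"twist": [0,0,0],"jaw": 1}
    - {"xyz": [-0.2,11.3,4.1],"twist": [0,0,0],"jaw": 1}

```text
time_s: 4.02
tool_pos: [0.6111, -0.0253, 0.3909]
tool_rot: [180.0, -0.0, -15.0]
force: [-0.4, 1.1, 0.1]
grip_width: 0.0005
grasp_force: 0.4
```

```bash
python3 - <<'E'
from h import *
print(tip())
sc,si=env.read_camera("scene"),env.read_camera("side")
cv2.imwrite("pics/z4.png",np.hstack([cv2.resize(c["img"][y:y+150,x:x+135,::-1],(400,444),interpolation=cv2.INTER_CUBIC) for c,x,y in((sc,300,170),(si,290,150))]))
E
```

```text
(4.0167, array([  7.6, -48.2, 208.9]), array([180.,  -0., -15.]), array([-0.4,  1.1,  0.1]), 0.0004813453870868675)
```

View pics/z4.png

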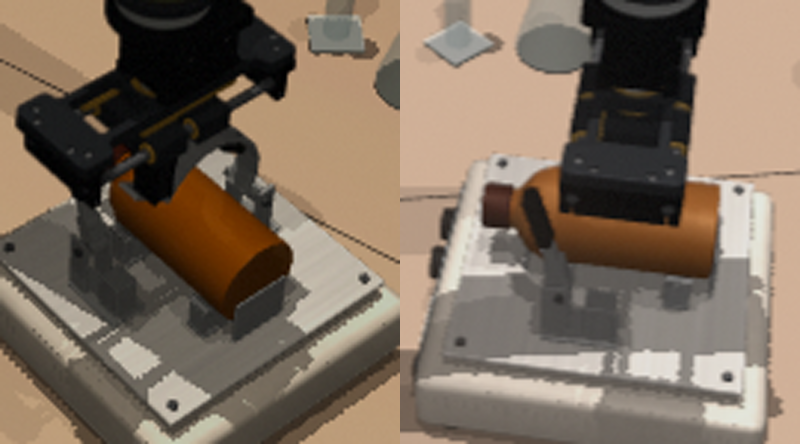

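The strap's arch follows (scene crop (220,165)); the lever stands clear of the gripper. Continue down the arc.

>>> servo_tool:
  plan:
    - {"xyz": [0,0.7,1.2],"twist": [0,0,0],"jaw": 1}
    - {"xyz": [0,1.3,2.5],"twist": [0,0,0],"jaw": 1}
    - {"xyz": [0,1.8,3.9],"twist": [0,0,0],"jaw": 1}
    - {"xyz": [0,2.2,5.2],"twist": [0,0,0],"jaw": 1}
    - {"xyz": [0,2.4,6.2],"twist": [0,0,0],"jaw": 1}
    - {"xyz": [0,2.4,6.8],"twist": [0,0,0],"jaw": 1}
    - {"xyz": [0,2.4,7.2],"twist": [0,0,0],"jaw": 1}
    - {"xyz": [0,2.4,7.2],"twist": [0,0,0],"jaw": 1}

```text
time_s: 4.78
tool_pos: [0.6052, -0.0467, 0.3188]
tool_rot: [180.0, 0.1, -15.0]
force: [-1.0, -0.8, 0.3]
grip_width: 0.0006
grasp_force: 0.0
```

```bash
python3 -c "
from h import *
print(tip())"
```

```text
(4.7833, array([  7.4, -70.4, 136.8]), array([ 1.8e+02,  1.0e-01, -1.5e+01]), array([-1. , -0.8,  0.3]), 0.0006251290844687295)
```

>>> servo_tool:
  plan:
    - {"xyz": [0,0,0.2],"twist": [0,0,0],"jaw": 1}
    - {"xyz": [0,0,0.4],"twist": [0,0,0],"jaw": 1}
    - {"xyz": [0,0,0.5],"twist": [0,0,0],"jaw": 1}
    - {"xyz": [0,0,0.5],"twist": [0,0,0],"jaw": 1}

```text
time_s: 5.12
tool_pos: [0.6057, -0.0468, 0.3156]
tool_rot: [-180.0, -0.1, -15.0]
force: [0.5, 1.1, 2.0]
grip_width: 0.0001
grasp_force: 1.0
```

```bash
python3 - <<'E'
from h import *
print(tip())
sc,si=env.read_camera("scene"),env.read_camera("side")
cv2.imwrite("pics/z5.png",np.hstack([cv2.resize(c["img"][y:y+150,x:x+135,::-1],(400,444),interpolation=cv2.INTER_CUBIC) for c,x,y in((sc,300,170),(si,290,150))]))
E
```

```text
(5.1167, array([  7.9, -70.3, 133.6]), array([-1.8e+02, -1.0e-01, -1.5e+01]), array([0.5, 1.1, 2. ]), 0.0001283075485373764)
```

View pics/z5.png

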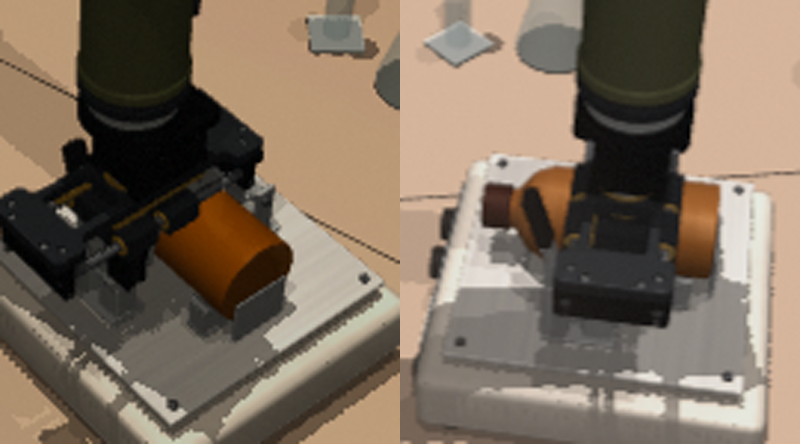

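>>> servo_tool:
  plan:
    - {"xyz": [0,0,0.2],"twist": [0,0,0],"jaw": 1}
    - {"xyz": [0,0,0.2],"twist": [0,0,0],"jaw": 1}
    - {"xyz": [0,0,0.2],"twist": [0,0,0],"jaw": 1}

```text
time_s: 5.47
tool_pos: [0.6057, -0.0468, 0.3135]
tool_rot: [-180.0, -0.1, -15.0]
force: [0.3, 1.1, 4.7]
grip_width: 0.0005
grasp_force: 2.5
```

>>> servo_tool:
  plan:
    - {"xyz": [0,0,0.1],"twist": [0,0,0],"jaw": 1}
    - {"xyz": [0,0,0.2],"twist": [0,0,0],"jaw": 1}
    - {"xyz": [0,0,0.2],"twist": [0,0,0],"jaw": 1}

```text
time_s: 5.72
tool_pos: [0.6057, -0.0467, 0.3117]
tool_rot: [-179.9, -0.1, -15.0]
force: [-1.1, 0.9, 5.7]
grip_width: 0.0006
grasp_force: 3.0
```

Strap pressed to ~0.01 rad with 5.7 N, so the pad bears on the glass. Up, back and down behind the lever.

>>> servo_tool:
  plan:
    - {"xyz": [0,0,-3],"twist": [0,0,0],"jaw": 1}
    - {"xyz": [0,0,-7],"twist": [0,0,0],"jaw": 1}
    - {"xyz": [0,0,-11],"twist": [0,0,0],"jaw": 1}
    - {"xyz": [0,0,-13],"twist": [0,0,0],"jaw": 1}
    - {"xyz": [-3,0,-13],"twist": [0,0,0],"jaw": 1}
    - {"xyz": [-6,0,-13],"twist": [0,0,0],"jaw": 1}
    - {"xyz": [-9,0,-13],"twist": [0,0,0],"jaw": 1}
    - {"xyz": [-10.5,0,-13],"twist": [0,0,0],"jaw": 1}
    - {"xyz": [-10.5,0,-13],"twist": [0,0,0],"jaw": 1}

```text
time_s: 6.47
tool_pos: [0.5014, -0.0193, 0.4405]
tool_rot: [180.0, 0.1, -14.9]
force: [-0.2, -0.2, -0.3]
grip_width: 0.0007
grasp_force: 0.0
```

```bash
python3 - <<'E'
from h import *
print(tip())
sc,si=env.read_camera("scene"),env.read_camera("side")
cv2.imwrite("pics/z6.png",np.hstack([cv2.resize(c["img"][y:y+150,x:x+135,::-1],(400,444),interpolation=cv2.INTER_CUBIC) for c,x,y in((sc,300,170),(si,290,150))]))
for q in(0,.1,.2,.3): print(q,((proj(sc,S2W([lever(q,90)],POSE))-[300,170])*2.96).round(),((proj(si,S2W([lever(q,90)],POSE))-[290,150])*2.96).round())
print(((proj(si,S2W([strap(t,144,8) for t in(0,.04,.1,.2)],POSE))-[290,150])*2.96).round().tolist())
print(((proj(sc,S2W([strap(t,144,8) for t in(0,.04,.1,.2)],POSE))-[300,170])*2.96).round().tolist())
for q in np.arange(.2,2.15,.1):
    E=lever(q,72,6); print(round(q,1),"centre x,z",round(E[0]-9.5),round(E[2]))
E
```

```text
(6.4667, array([-99.9, -70.9, 258.5]), array([ 1.80e+02,  1.00e-01, -1.49e+01]), array([-0.2, -0.2, -0.3]), 0.0007268168332363193)
0 [[ 56. 140.]] [[105. 198.]]
0.1 [[ 63. 142.]] [[116. 195.]]
0.2 [[ 70. 145.]] [[129. 193.]]
0.3 [[ 78. 149.]] [[141. 192.]]
[[201.0, 308.0], [202.0, 303.0], [202.0, 295.0], [204.0, 280.0]]
[[103.0, 285.0], [103.0, 280.0], [103.0, 272.0], [105.0, 258.0]]
0.2 centre x,z -66 202
0.3 centre x,z -59 205
0.4 centre x,z -52 207
0.5 centre x,z -45 208
0.6 centre x,z -38 208
0.7 centre x,z -31 208
0.8 centre x,z -24 207
0.9 centre x,z -17 205
1.0 centre x,z -10 203
1.1 centre x,z -3 200
1.2 centre x,z 3 196
1.3 centre x,z 9 192
1.4 centre x,z 14 187
1.5 centre x,z 19 181
1.6 centre x,z 23 175
1.7 centre x,z 27 169
1.8 centre x,z 30 163
1.9 centre x,z 32 156
2.0 centre x,z 34 149
2.1 centre x,z 35 142
```

View pics/z6.png

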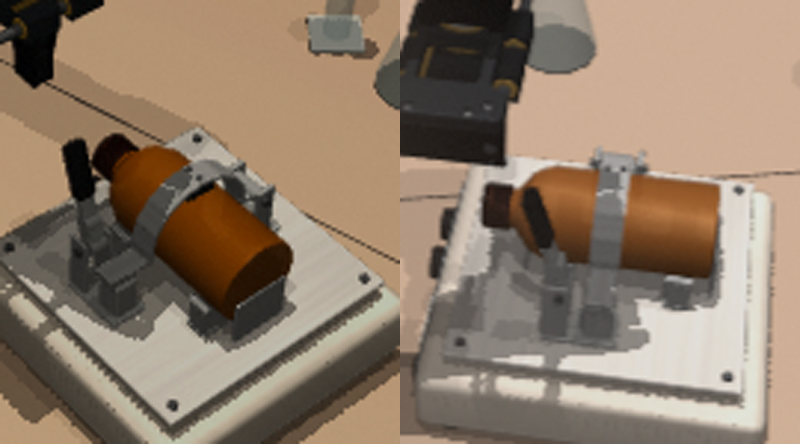

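The strap lies down over the bottle with its tongue on the rest (side crop (597,320)); the lever is still up. Now swing the lever.

>>> servo_tool:
  plan:
    - {"xyz": [0,0,3],"twist": [0,0,0],"jaw": 1}
    - {"xyz": [0.5,0,5.7],"twist": [0,0,0],"jaw": 1}
    - {"xyz": [2.5,0,5.7],"twist": [0,0,0],"jaw": 1}
    - {"xyz": [3.4,0,5.6],"twist": [0,0,0],"jaw": 1}
    - {"xyz": [4.4,0,5.3],"twist": [0,0,0],"jaw": 1}
    - {"xyz": [5.5,0,5.1],"twist": [0,0,0],"jaw": 1}
    - {"xyz": [6.5,0,5.1],"twist": [0,0,0],"jaw": 1}
    - {"xyz": [7.6,0,5.2],"twist": [0,0,0],"jaw": 1}
    - {"xyz": [8.6,0,5.4],"twist": [0,0,0],"jaw": 1}
    - {"xyz": [9.7,0,5.8],"twist": [0,0,0],"jaw": 1}

```text
time_s: 7.4
tool_pos: [0.5986, -0.0452, 0.383]
tool_rot: [-180.0, -0.0, -15.0]
force: [-3.5, 1.8, -0.4]
grip_width: 0.0009
grasp_force: 1.4
```

```bash
python3 -c "
from h import *
print(tip())"
```

```text
(7.4, array([  0.7, -70.7, 201. ]), array([-180.,   -0.,  -15.]), array([-3.5,  1.8, -0.4]), 0.000927305933585267)
```

>>> servo_tool:
  plan:
    - {"xyz": [0.8,0,1.0],"twist": [0,0,0],"jaw": 1}
    - {"xyz": [1.3,0,1.6],"twist": [0,0,0],"jaw": 1}
    - {"xyz": [1.8,0,2.1],"twist": [0,0,0],"jaw": 1}
    - {"xyz": [2.3,0,2.7],"twist": [0,0,0],"jaw": 1}
    - {"xyz": [2.7,0,3.3],"twist": [0,0,0],"jaw": 1}
    - {"xyz": [3.1,0,3.9],"twist": [0,0,0],"jaw": 1}
    - {"xyz": [3.5,0,4.6],"twist": [0,0,0],"jaw": 1}
    - {"xyz": [3.8,0,5.2],"twist": [0,0,0],"jaw": 1}
    - {"xyz": [4,0,5.7],"twist": [0,0,0],"jaw": 1}
    - {"xyz": [4,0,5.7],"twist": [0,0,0],"jaw": 1}

```text
time_s: 8.23
tool_pos: [0.6365, -0.0553, 0.3251]
tool_rot: [180.0, 0.0, -15.0]
force: [-0.2, 0.2, 0.2]
grip_width: 0.0005
grasp_force: 0.0
```

>>> servo_tool:
  plan:
    - {"xyz": [0,0,0.2],"twist": [0,0,0],"jaw": 1}
    - {"xyz": [0,0,0.4],"twist": [0,0,0],"jaw": 1}
    - {"xyz": [0,0,0.4],"twist": [0,0,0],"jaw": 1}
    - {"xyz": [0,0,0.4],"twist": [0,0,0],"jaw": 1}

```text
time_s: 8.57
tool_pos: [0.6365, -0.0555, 0.3244]
tool_rot: [-180.0, -0.1, -15.0]
force: [-6.0, 0.1, 13.9]
grip_width: 0.0004
grasp_force: 6.5
```

```bash
python3 -c "
from h import *
print(tip())"
```

```text
(8.5667, array([ 39.9, -70.7, 142.4]), array([-1.8e+02, -1.0e-01, -1.5e+01]), array([-6. ,  0.1, 13.9]), 0.00043292130907762527)
```

Stopped at z = 142.4 (level grip's top = 142): at its stop. A little more, then clear away.

>>> servo_tool:
  plan:
    - {"xyz": [0.5,0,0.3],"twist": [0,0,0],"jaw": 1}
    - {"xyz": [0.5,0,0.3],"twist": [0,0,0],"jaw": 1}
    - {"xyz": [0.5,0,0.3],"twist": [0,0,0],"jaw": 1}

```text
time_s: 8.82
tool_pos: [0.6389, -0.056, 0.3237]
tool_rot: [-180.0, 0.4, -15.0]
force: [-20.2, 3.1, 29.3]
grip_width: 0.001
grasp_force: 15.1
```

>>> servo_tool:
  plan:
    - {"xyz": [0,0,-1],"twist": [0,0,0],"jaw": 1}
    - {"xyz": [0,0,-4],"twist": [0,0,0],"jaw": 1}
    - {"xyz": [0,0,-8],"twist": [0,0,0],"jaw": 1}
    - {"xyz": [0,0,-12],"twist": [0,0,0],"jaw": 1}
    - {"xyz": [-4,0,-14],"twist": [0,0,0],"jaw": 1}
    - {"xyz": [-8,0,-14],"twist": [0,0,0],"jaw": 1}
    - {"xyz": [-12,0,-14],"twist": [0,0,0],"jaw": 1}
    - {"xyz": [-15,0,-14],"twist": [0,0,0],"jaw": 1}
    - {"xyz": [-15,0,-14],"twist": [0,0,0],"jaw": 1}
    - {"xyz": [-15,0,-14],"twist": [0,0,0],"jaw": 1}

```text
time_s: 9.65
tool_pos: [0.4955, -0.0175, 0.4592]
tool_rot: [-179.9, -0.2, -14.9]
force: [0.5, -0.2, 0.7]
grip_width: 0.0006
grasp_force: 0.0
```

```bash
python3 - <<'E'
from h import *
print(tip())
sc,si=env.read_camera("scene"),env.read_camera("side")
cv2.imwrite("pics/z7.png",np.hstack([cv2.resize(c["img"][y:y+150,x:x+135,::-1],(400,444),interpolation=cv2.INTER_CUBIC) for c,x,y in((sc,300,170),(si,290,150))]))
for q in(1.9,2.0,2.094): print(q,((proj(sc,S2W([lever(q,90)],POSE))-[300,170])*2.96).round(),((proj(si,S2W([lever(q,90)],POSE))-[290,150])*2.96).round())
E
```

```text
(9.65, array([-106.1,  -70.7,  277.2]), array([-179.9,   -0.2,  -14.9]), array([ 0.5, -0.2,  0.7]), 0.0005816737680576355)
1.9 [[172. 302.]] [[291. 281.]]
2.0 [[173. 311.]] [[291. 289.]]
2.094 [[172. 319.]] [[290. 297.]]
```

View pics/z7.png

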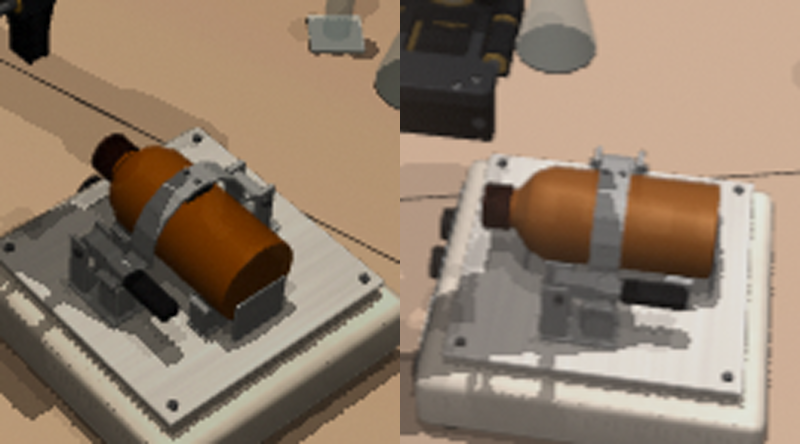

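The lever lies level, its end at scene crop (172,315) and side crop (688,296), which matches 2.09 rad. The strap is over the bottle, the bottle is in its cradle, and the gripper is clear.

```bash
python3 -c "
from cell import env
print(env.sign_off())"
```

```text
the job is handed in; nothing more can be done
None
```

The job is handed in at about 10 s: strap pressed down over the bottle with its pad on the glass, lever at its stop (about 2.09 rad), bottle still in its cradle, and the gripper clear without going near the flask, cylinder or bulb.

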